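# Measure the paper tone of a file with a spring-nosed colour meter

### The job

Lift the hand-held colour meter out of its dock, aim its nose straight down at the middle of the round opening in the metal mask that lies on one of the two file piles, and hold it there steady and upright, about 25 mm above the paper, for a good second. Then lower it gently until the nose stands on the paper inside the opening and its spring-loaded sleeve is pushed in about half way (8 mm of its 16 mm), and finish while still holding the meter pressed like that: do not let go. Keep the meter off the pile with the square opening and leave the eraser, paperweight, brush and tape roll where they are.

Things in the scene. Friction and masses are not known exactly. Their poses are not given: they have to be found in the camera images.
- meter: Loose upright round colour meter, about 0.35 kg, hanging by its collar in the dock at first. Origin on its axis at the collar's underside, z up the axis. Grey collar 58 mm across, z = 0 to 8 mm; above it the plain black round grip, 36 mm across, to z = 92 mm (grip here from above, any yaw); below it a grey barrel 34 mm across to z = -30 mm, then the metal sleeve 28 mm across to z = -62 mm.
- sleeve (a joint): Travel of the spring-loaded nose sleeve into the barrel, in m: 0 = fully out (rest), 0.016 = fully in. It starts to move at about 2 N and takes 0.4 N more per mm: about 5.2 N half way (8 mm), 8.4 N fully in. A black ring 2 mm wide on the sleeve has its middle 8 mm below the barrel's edge at rest: half way in, it is just vanishing into the barrel.
- nose (a point): Centre of the sleeve's flat lower end (28 mm across); with the sleeve out it lies 62 mm below the meter's origin; it moves with the sleeve. z points up the meter.
- dock: White block 85 x 85 mm, 70 mm high, fixed to the desk, with a vertical bore 41 mm wide right through it that holds the meter; the collar rests on its top. Origin at the centre of its underside, z up. To clear it the nose must rise above the top.
- file_round: Fixed pile of manila files, 200 x 150 mm, with the bright metal mask with a ROUND opening on it. The paper surface lies 39 to 59 mm above the desk (varies). Origin 59 mm below the paper surface under the pile's middle, z up, x along the 200 mm side.
- round_target (a point): Centre of the round opening, on the paper surface, z up. The opening is 45 mm wide; the mask is a plate 85 x 85 mm, 4 mm thick, lying on the paper. The paper is firm and does not give.
- file_square: Fixed pile like the other, but its mask has a SQUARE opening; not to be touched with the meter. Same size, origin and axes; the two piles and the dock swap places.
- square_target (a point): Centre of the square opening (45 x 45 mm), on the paper surface of the other pile, z up.
- eraser: Bystander: white eraser 22 x 50 x 13 mm, loose on the far end of the pile with the round opening, about 90 mm from the centre of the opening. Origin at the middle of its underside.
- paperweight: Bystander: steel paperweight, 38 mm across and 33 mm high, loose on the far end of the pile with the square opening. Origin at the middle of its underside.
- brush: Bystander: flat brush about 180 mm long lying on the desk at the far side. Origin at its underside, x along its length.
- tape_roll: Bystander: roll of paper tape 76 mm across, 20 mm high, lying flat on the desk at the far side. Origin at the middle of its underside.
There are look-alikes about, which are no part of the job. Leave any yellow look-alike of the meter alone. Of the things shaped like the dock, the white one is meant.

How it is judged:
On the way, in this order (a step that is already met when the one before it is completed fails the run):
1. the meter is lifted clear of the dock (z of nose in the frame of dock above 0.073 m and contact force between meter and dock below 0.1 N), for 0.1 s.
2. the meter is aimed: its nose 12 to 40 mm above the paper, within 8 mm of the middle of the round opening, upright within 7 degrees, steady (under 20 mm/s) for 0.8 s (horizontal distance between nose and round_target below 0.008 m and z of nose in the frame of round_target between 0.012 and 0.04 m and angle between meter's own z axis and vertical below 0.12 rad and linear speed of meter below 0.02 m/s), for 0.8 s.
At the end, for the whole second after the job is handed in: Fingers hold the meter, upright within 7 deg, at rest, off the dock; nose on the paper (3 mm), within 8 mm of the round opening's middle; sleeve in 4 to 12 mm; push 2 to 12 N; eraser, paperweight, brush, tape roll within 30 mm of their starts (value of joint sleeve between 0.004 and 0.012 m and horizontal distance between nose and round_target below 0.008 m and z of nose in the frame of round_target between -0.003 and 0.003 m and angle between meter's own z axis and vertical below 0.12 rad and contact force between meter and file_round between 2 and 12 N and contact force between the fingers and meter above 3 N and contact force between meter and dock below 0.1 N and linear speed of meter below 0.02 m/s and distance of each of eraser, paperweight, brush, tape_roll from where it was at the start of the episode below 0.03 m); the arm keeps its last pose, push and grip.
It fails at once if the meter is pushed hard on the file (over 18 N) (contact force between meter and file_round above 18 N).
It fails at once if the meter touches the pile with the square opening (contact force between meter and file_square above 1 N).
It fails at once if the eraser, paperweight, brush or tape roll is knocked out of place (over 30 mm) (distance of any of eraser, paperweight, brush, tape_roll from where it was at the start of the episode above 0.03 m).
It also fails if it takes over 46 s, if anything falls off the work surface, if the arm or the gripper's body presses on something with over 40 N, if the wrist force passes 120 N, or if a joint passes its speed limit or range.

### The arm

A 7-joint arm with a two-finger parallel gripper is mounted at the origin on the work surface. World frame = base frame: x ahead of the robot, y to its left, z up, the work surface at z = 0. Lengths are in m, angles in rad, forces in N, time in s.
With the tool pointing down it reaches from about 0.425 to 0.875 m from the base axis. Payload 4.7 kg.
Tool frame: the origin (TCP) lies at the very end of the fingers, on their centre line; the grasp point (between the pads) lies 19 mm behind it; z points along the fingers, y is the direction in which the jaws open and shut (so a half turn about z gives the same grasp; the last joint's range is limited). The gripper opens to 87 mm and grips with 3 to 60 N. Pads are 19 mm wide; open, the fingers measure 117 mm over their backs; the gripper's body (75 mm by 190 mm) begins 51 mm behind the grasp point.
Start: joints at [1.169, 0.321, -0.07, 1.45, 0.023, 1.371, -0.057], TCP at [0.263, -0.595, 0.199] pointing down, gripper open.
Joint ranges: [-2.86, 2.86], [-0.3, 2.09], [-1.38, 1.24], [0.06, 2.45], [-1.56, 4.7], [0.09, 2.05], [-2.69, 2.69]. Speed limits (rad/s): [2.57, 2.57, 3.14, 3.14, 3.14, 3.14, 3.14].

### API

Orientations are given as a rotation vector (axis times angle).
In Python, from bench import * gives the robot as it stands.
- The arm moves only by the shell command python3 -m jog 'ROWS' [OPENING] [FORCE]. ROWS is JSON, a list of rows, each a list of 4 numbers: the shift along the world's x, y, z in mm, then the turn about the world's z in rad. In form: [[x, y, z, twist], ...]. A call has exactly 8 rows; each row is the pose to reach, as a shift and turn from the pose commanded when the call began; what a row does not reach only later rows make up. A row lasts 1/8 s, in which the tool goes at most 62.5 mm and 10.7 degrees, less where a joint would pass 70% of its speed; a pose out of reach is approached as far as the arm can. A call with a gripper value outside its range is refused whole. OPENING is the opening, from -1 (shut) to 1 (fully open), set as the call begins (- or left out, the last holds). The fingers move at their own pace and stop on an object; FORCE is the grip in N (left out, the last holds). Time passes only in rows, so rows that repeat a pose let the fingers close, or fill a call up. It gives the time, the measured TCP pose, the force and the opening at its end, in the units of the state.
- get_state(): the state, without advancing time (a new reading comes with each control period).
- get_image(name): name is "scene" or "top"; returns a dict with "image" (384x512x3 uint8, red, green, blue), "fx", "fy", "cx", "cy" (pixels), "D" ([k1, k2, p1, p2, k3] as OpenCV has them; the pictures are not rectified), "position" and "rotation" of the camera in the world. Camera axes: x right, y down, z forward; pixel columns grow to the right and rows downward; lengths in m; the calibration is good to about 2 mm. A picture is of the moment at which its call begins. There is no depth.
- close_job(): hands the job in, once; it reports no verdict.
The state is a dict: "time": time; "joint_positions": joint angles; "qd": joint speeds; "joint_torque": joint torques, N m; "position": TCP position; "tool_rot": TCP orientation; "ft_force": force on the tool from outside, world axes, zero at the start; "torque": the same for the moment, N m; "grip_width": opening from 0.0 (shut) to 1.0 (fully open).
Only numpy, scipy, OpenCV 4.12 (cv2) and the standard library are available. Lean on these libraries where they do the work, as an engineer would, in place of code of your own. Each camera call takes 0.05 s, during which the arm holds its last target. There are 200 camera calls.

## Working session

There is one attempt and no reset: what is moved stays moved. The work goes in short steps, Python scripts to look and compute and a shell command to move; the robot and the scene stay as the last step left them, time stands still between calls to the robot, and variables do not carry over. Pictures are saved under pics/ and viewed, about 8 in all and at most 12, crops included, and the job is handed in when it is done.

```bash
mkdir -p pics
cat > h.py <<'E'
from bench import *
import numpy as np, cv2
def shot(n,f):
    c=get_image(n); cv2.imwrite(f'pics/{f}.png',cv2.cvtColor(np.asarray(c['image']),cv2.COLOR_RGB2BGR))
    np.save(f'pics/{f}.npy',{k:c[k] for k in c},allow_pickle=True); return c
def load(f): return np.load(f'pics/{f}.npy',allow_pickle=True).item()
def KD(c): return np.array([[c['fx'],0,c['cx']],[0,c['fy'],c['cy']],[0,0,1.]]),np.array(c['D'],float)
def ray(c,uv):
    K,D=KD(c); p=cv2.undistortPoints(np.array(uv,float).reshape(-1,1,2),K,D).reshape(-1,2)
    d=np.c_[p,np.ones(len(p))]@np.array(c['rotation'],float).reshape(3,3).T
    return np.array(c['position'],float),d
def plane(c,uv,z):
    o,d=ray(c,uv); return o+d*((z-o[2])/d[:,2])[:,None]
def proj(c,P):
    K,D=KD(c); R=np.array(c['rotation'],float).reshape(3,3).T; t=-R@np.array(c['position'])
    return cv2.projectPoints(np.array(P,float).reshape(-1,3),cv2.Rodrigues(R)[0],t,K,D)[0].reshape(-1,2)
def tri(c1,u1,c2,u2):
    o1,d1=ray(c1,u1);o2,d2=ray(c2,u2);d1=d1[0];d2=d2[0]
    s=np.linalg.lstsq(np.c_[d1,-d2],o2-o1,rcond=None)[0]
    a=o1+s[0]*d1;b=o2+s[1]*d2; return (a+b)/2,np.linalg.norm(a-b)
E
python3 - <<'E'
from h import *
for n in('scene','top'):
    c=shot(n,n+'0'); print(n,c['fx'],c['position'],np.round(c['rotation'],3).tolist(),c['D'])
print(get_state())
a=cv2.imread('pics/scene0.png');b=cv2.imread('pics/top0.png')
E
```

```text
scene 440.4666076928373 [1.14036287 0.39027944 1.03161676] [-1.234, -2.447, 0.831] [-0.08863773  0.          0.          0.          0.        ]
top 384.90808756452947 [ 0.45309441 -0.05492084  0.9622379 ] [-2.192, 2.137, -0.135] [0.01449265 0.         0.         0.         0.        ]
{'time': 0.1, 'joint_positions': array([ 1.16910122,  0.3217435 , -0.07007128,  1.45153613,  0.02262436,
        1.37079262, -0.05690125]), 'qd': array([-0.00027089, -0.00170726,  0.00034194, -0.00288942, -0.00084269,
       -0.00212168,  0.00116835]), 'joint_torque': array([-1.96323722e-04, -4.92570770e+01, -4.05744324e-01, -3.13399601e+01,
       -6.42351061e-02,  3.95778695e-02,  6.94117557e-05]), 'position': array([ 0.26227164, -0.59416399,  0.19758277]), 'tool_rot': array([-3.07234604e+00, -6.48126887e-01,  7.31987190e-04]), 'ft_force': array([0.1590572 , 0.43329418, 0.04607771]), 'torque': array([ 0.02592087,  0.00956591, -0.04599228]), 'grip_width': 0.995712392046847}
```

View pics/scene0.png

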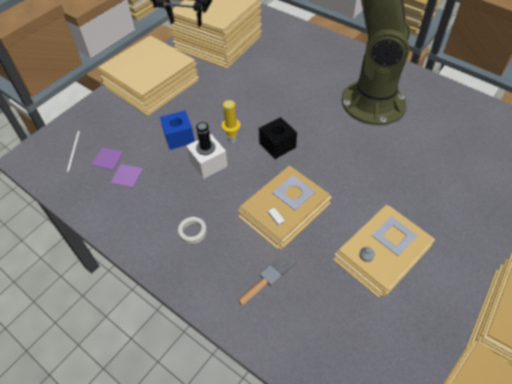

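View pics/top0.png

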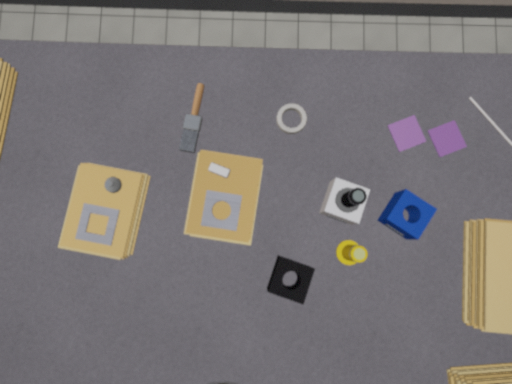

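Both views are clear. In the top view the meter is in the white dock at about (355,197), the round opening is at (222,210) with the eraser at (219,170), and the square opening is at (98,224). In the scene view the meter is at (205,135) and the round opening at (294,192). The `rotation` value is a rotation vector, so I'll fix the helper and measure.

```bash
sed -i "s/np.array(c\['rotation'\],float).reshape(3,3)/cv2.Rodrigues(np.array(c['rotation'],float))[0]/" h.py
cat > m.py <<'E'
from h import *
def blobs(c,box,f,amin=20):
    x0,y0,x1,y1=box; im=np.asarray(c['image'])[y0:y1,x0:x1]
    s=4; im=cv2.resize(im,None,fx=s,fy=s,interpolation=cv2.INTER_CUBIC)
    hsv=cv2.cvtColor(im,cv2.COLOR_RGB2HSV).astype(int); m=f(hsv).astype(np.uint8)*255
    n,l,st,ce=cv2.connectedComponentsWithStats(m)
    return [(np.round((ce[i]+.5)/s-.5+[x0,y0],2),st[i,4]/s/s,(st[i,:4]/s+[x0,y0,0,0])) for i in range(1,n) if st[i,4]/s/s>amin]
E
python3 - <<'E'
from m import *
s,t=load('scene0'),load('top0')
man=lambda h:(h[...,1]>90)&(h[...,0]<35)
blk=lambda h:(h[...,2]<55)
wht=lambda h:(h[...,2]>150)&(h[...,1]<60)
for n,c,b,f in [('round t',t,(206,194,240,228),man),('round s',s,(276,176,314,210),man),('sq t',t,(80,206,116,240),man),
  ('grip t',t,(325,180,372,225),blk),('grip s',s,(190,118,225,160),blk),('dock t',t,(315,172,378,228),wht),('dock s',s,(180,115,235,180),wht)]:
    print(n); [print('  ',*x) for x in blobs(c,b,f)]
a=cv2.resize(np.asarray(t['image'])[170:235,310:380],None,fx=6,fy=6,interpolation=2)
b=cv2.resize(np.asarray(s['image'])[115:180,175:240],None,fx=6,fy=6,interpolation=2)
cv2.imwrite('pics/crop.png',np.hstack([a,b])[...,::-1])
E
```

```text
round t
   [220.95 209.96] 221.25 [213.   202.    16.75  16.75]
round s
   [280.3  179.57] 86.4375 [276.   176.    13.75  11.75]
   [306.1  180.88] 87.0 [296.   176.    18.    13.25]
   [293.44 192.07] 124.125 [286.75 187.25  14.5   10.75]
   [307.87 204.42] 128.8125 [297.5  195.25  16.5   14.75]
   [281.34 205.06] 110.75 [276.   197.    16.75  13.  ]
sq t
   [ 97.04 223.93] 252.8125 [ 87.75 215.25  19.5   18.5 ]
grip t
   [347.89 199.57] 150.75 [341.5  190.75  17.25  16.25]
grip s
   [203.89 139.51] 193.75 [197.5  127.25  13.25  23.  ]
dock t
   [344.11 200.68] 824.3125 [323.5  177.25  46.75  46.5 ]
dock s
   [209.78 157.15] 769.5 [186.5  134.    40.75  44.  ]
```

View pics/crop.png

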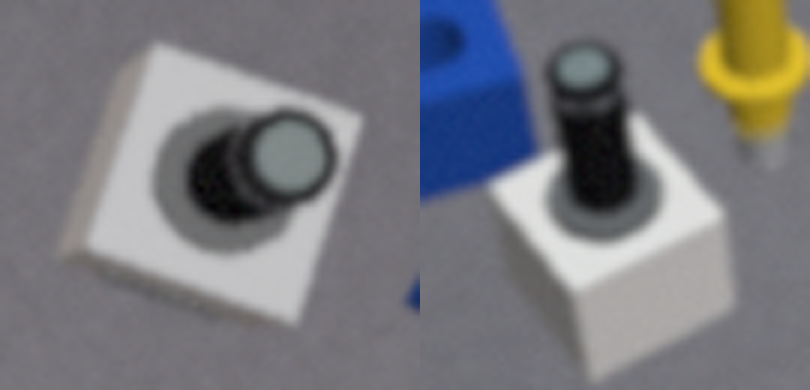

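The crop shows the meter's cap centre at about (358.2,195.7) in top and (202,126.3) in scene. The collar centres are at about (347,199.5) and (205.5,147.7).

Run:
```python
from m import *
s,t=load('scene0'),load('top0')
for n,a,b in [('cap',(358.2,195.7),(201.9,126.3)),('collar',(347,199.5),(205.4,147.6)),('round',(220.95,209.96),(293.44,192.07))]:
    print(n,*tri(t,a,s,b))
print('cap162 t/s',plane(t,[(358.2,195.7)],.162),plane(s,[(201.9,126.3)],.162))
print('collar78',plane(t,[(347,199.5)],.078),plane(s,[(205.4,147.6)],.078))
for z in(.039,.049,.059): print('round',z,plane(t,[(220.95,209.96)],z),plane(s,[(293.44,192.07)],z))
print('dock corners t z70',plane(t,[(335.2,176.7),(370,189),(359.3,223.5),(324.3,211)],.07))
q=np.array([1,0,0]);R=cv2.Rodrigues(get_state()['tool_rot'])[0];print(R)
print('yellow',plane(t,[(359,254)],.16),'blue',plane(t,[(408,213)],.07),'black',plane(t,[(291,280)],.07))
```

```text
cap [ 0.54592242 -0.27771862  0.16318917] 0.0037436186977297904
collar [ 0.54677018 -0.27641858  0.07672211] 0.0028821806308194113
round [0.51633608 0.01589785 0.0565723 ] 0.0031926141562757374
cap162 t/s [[ 0.54705385 -0.27973742  0.162     ]] [[ 0.54454901 -0.27668363  0.162     ]]
collar78 [[ 0.54739908 -0.27737895  0.078     ]] [[ 0.54707407 -0.27407908  0.078     ]]
round 0.039 [[0.51844224 0.01590187 0.039     ]] [[0.50418179 0.01049946 0.039     ]]
round 0.049 [[0.51773443 0.01513476 0.049     ]] [[0.51059092 0.01432551 0.049     ]]
round 0.059 [[0.51702662 0.01436764 0.059     ]] [[0.51700005 0.01815156 0.059     ]]
dock corners t z70 [[ 0.60136308 -0.25184931  0.07      ]
 [ 0.57435922 -0.33330609  0.07      ]
 [ 0.49313018 -0.30766346  0.07      ]
 [ 0.52001099 -0.22651554  0.07      ]]
[[ 9.14787998e-01  4.03933524e-01 -7.92199631e-04]
 [ 4.03934282e-01 -9.14786782e-01  1.49652496e-03]
 [-1.20197149e-04 -1.68899967e-03 -9.99998566e-01]]
yellow [[ 0.42631308 -0.28103875  0.16      ]] blue [[ 0.52042707 -0.42092653  0.07      ]] black [[ 0.36095464 -0.15118156  0.07      ]]
```

```bash
python3 -m jog '[[20,22,5,0],[60,66,10,0],[100,112,15,0],[140,156,15,0],[180,202,15,0],[220,246,15,0],[260,290,15,0],[280,312,15,0]]' 1 20; python3 -m jog '[[3,3,0,0],[3,3,0,0],[3,3,0,0],[3,3,0,0],[3,3,0,0],[3,3,0,0],[3,3,0,0],[3,3,0,0]]'
python3 - <<'E'
from m import *
t=shot('top','top1');s=shot('scene','scene1')
a=cv2.resize(np.asarray(t['image'])[150:250,290:420],None,fx=3,fy=3,interpolation=2)
b=cv2.resize(np.asarray(s['image'])[70:170,145:275],None,fx=3,fy=3,interpolation=2)
cv2.imwrite('pics/c1.png',np.hstack([a,b])[...,::-1])
p=get_state()['position'];print(p,proj(t,p),proj(s,p))
E
```

```text
time: 1.1
position: [0.5448, -0.2782, 0.2132]
tool_rot: [-3.071, -0.656, -0.001]
ft_force: [-0.1, 0.1, -0.5]
grip_width: 0.995
time: 2.1
position: [0.5455, -0.2796, 0.2136]
tool_rot: [3.074, 0.649, -0.0]
ft_force: [0.8, -0.0, -0.1]
grip_width: 0.998
[ 0.54557536 -0.27961519  0.21358908] [[365.51398449 193.56978604]] [[198.57729281 112.44784074]]
```

View pics/c1.png

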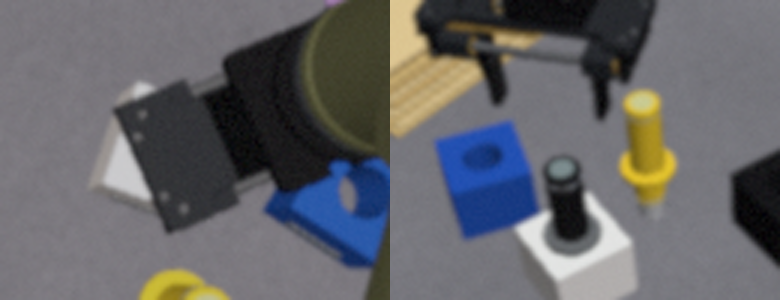

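The scene crop shows the open fingers above and slightly behind the meter, with tips at about (181.7,104.3) and (215.7,109.3). Their midpoint is about 6 px above the projected TCP. I'll check that against the finger geometry before descending.

Run:
```python
from m import *
t,s=load('top1'),load('scene1'); st=get_state(); p=st['position'];R=cv2.Rodrigues(st['tool_rot'])[0]
print(R.round(3))
L=lambda x,y,z:p+R@np.array([x,y,z])
P=[L(0,.043,0),L(0,-.043,0),L(0,.0585,0),L(0,-.0585,0),L(0,.043,-.07),L(0,-.043,-.07),L(0,.095,-.07),L(0,-.095,-.07)]
for c,o in((t,(290,150,0)),(s,(145,70,390))): print(((proj(c,P)-o[:2])*3+[o[2],0]).round(0).tolist())
# hypothesis: jaws triangulated on a horizontal plane
print(plane(s,[(181.7,104.3),(215.7,109.3)],p[2]),plane(s,[(181.7,104.3),(215.7,109.3)],p[2]+.015))
b=cv2.imread('pics/scene1.png')[60:140,165:240];cv2.imwrite('pics/c2.png',cv2.resize(b,None,fx=7,fy=7,interpolation=2))
```

```text
[[ 0.915  0.404  0.   ]
 [ 0.404 -0.915 -0.   ]
 [-0.     0.    -1.   ]]
[[286.0, 106.0], [166.0, 156.0], [308.0, 97.0], [145.0, 165.0], [328.0, 90.0], [196.0, 145.0], [407.0, 57.0], [115.0, 178.0]]
[[506.0, 121.0], [596.0, 134.0], [490.0, 118.0], [613.0, 137.0], [494.0, 61.0], [588.0, 74.0], [438.0, 53.0], [647.0, 82.0]]
[[ 0.54845327 -0.33951599  0.21358908]
 [ 0.50905225 -0.24996429  0.21358908]] [[ 0.55930699 -0.32613389  0.22858908]
 [ 0.52062846 -0.23822428  0.22858908]]
```

View pics/c2.png

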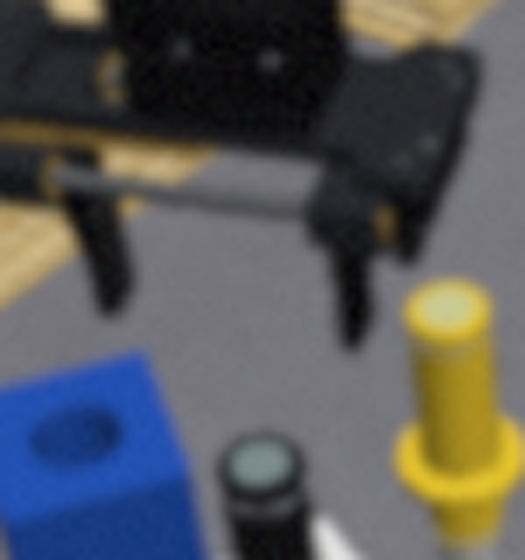

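The tips line up horizontally, with a midpoint column of 198 against 198.6 predicted. They look up to 20 mm higher than the TCP, though, so I'll descend part way and check their height against the meter itself.

```bash
python3 -m jog '[[1,1,-15,0],[1,1,-30,0],[1,1,-45,0],[1,1,-60,0],[1,1,-75,0],[1,1,-85,0],[1,1,-92,0],[1,1,-92,0]]'
python3 - <<'E'
from m import *
s=shot('scene','scene2')
b=np.asarray(s['image'])[80:180,155:255]
cv2.imwrite('pics/c3.png',cv2.resize(b,None,fx=6,fy=6,interpolation=2)[...,::-1])
st=get_state();p=st['position'];R=cv2.Rodrigues(st['tool_rot'])[0]
P=[p+R@np.array(v) for v in[(0,.05,0),(0,-.05,0),(0,.05,-.019),(0,-.05,-.019)]]
print(p,((proj(s,P)-[155,80])*6).round(0).tolist())
E
```

```text
time: 3.2
position: [0.5463, -0.2786, 0.1211]
tool_rot: [-3.074, -0.648, 0.001]
ft_force: [-0.4, 0.9, -0.4]
grip_width: 1.002
[ 0.54668174 -0.27868396  0.12168875] [[186.0, 323.0], [386.0, 355.0], [180.0, 295.0], [382.0, 327.0]]
```

View pics/c3.png

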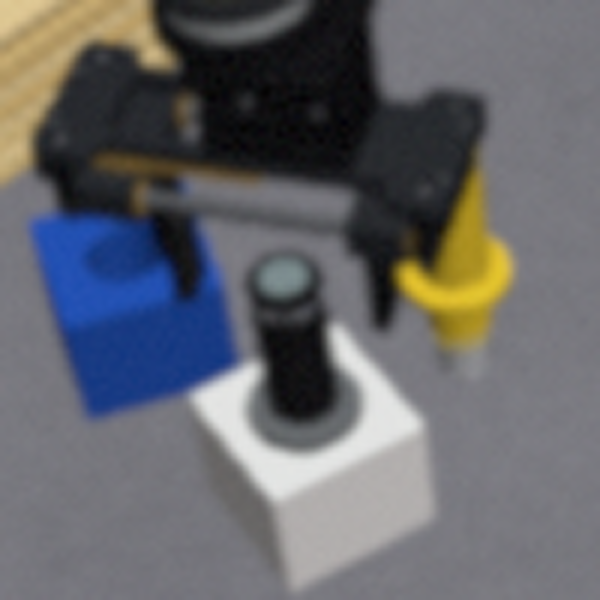

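Run:
```python
from m import *
t,s=load('top1'),load('scene1')
p=np.array([.5456,-.2796,.2136]);R=cv2.Rodrigues(np.array([3.074,.649,0]))[0]
for a,b in [((328.3,186),(221.4,86.4)),((346,227.3),(233.3,69.3))]:
    X,e=tri(t,a,s,b); print(X.round(4),e, 'tool frame',(R.T@(X-p)).round(4))
```

```text
[ 0.5419 -0.1828  0.3468] 0.007427841361395487 tool frame [ 0.0357 -0.09   -0.1332]
[ 0.4737 -0.2078  0.3443] 0.0018514907406274362 tool frame [-0.0367 -0.0948 -0.1307]
```

The body corners triangulate to ±36 and -93 mm in the tool frame, against ±37.5 and -95 given. So horizontal is right, and the visible tips just end about 19 mm short of the TCP. A TCP height near 0.103 is safe either way: the collar top is at 0.078 and the body clears the cap. I'll go down and grip.

```bash
python3 -m jog '[[0,0,-6,0],[0,0,-12,0],[0,0,-18,0],[0,0,-18,0],[0,0,-18,0],[0,0,-18,0],[0,0,-18,0],[0,0,-18,0]]'; python3 -m jog '[[0,0,0,0],[0,0,0,0],[0,0,0,0],[0,0,0,0],[0,0,0,0],[0,0,0,0],[0,0,0,0],[0,0,0,0]]' -1 30
python3 -m jog '[[0,0,0,0],[0,0,0,0],[0,0,0,0],[0,0,2,0],[0,0,4,0],[0,0,8,0],[0,0,12,0],[0,0,12,0]]'
```

```text
time: 4.25
position: [0.5466, -0.2787, 0.1037]
tool_rot: [3.074, 0.648, 0.0]
ft_force: [0.4, 0.5, -0.5]
grip_width: 1.0
time: 5.25
position: [0.5465, -0.2786, 0.1036]
tool_rot: [-3.074, -0.649, 0.0]
ft_force: [-0.3, 0.2, 0.8]
grip_width: 0.402
time: 6.25
position: [0.5469, -0.2788, 0.1162]
tool_rot: [3.073, 0.648, 0.001]
ft_force: [-0.3, 0.3, -4.4]
grip_width: 0.407
```

```bash
python3 -m jog '[[0,0,10,0],[0,0,22,0],[0,0,36,0],[0,0,50,0],[0,0,64,0],[0,0,78,0],[0,0,90,0],[0,0,90,0]]'; python3 -m jog '[[-1,10,0,0],[-3,30,0,0],[-6,60,0,0],[-9,90,0,0],[-12,120,0,0],[-14,140,0,0],[-15,150,0,0],[-15,150,0,0]]';python3 -m jog '[[-1,10,0,0],[-3,30,0,0],[-6,60,0,0],[-9,90,0,0],[-12,120,0,0],[-14,135,0,0],[-15,144,0,0],[-15,144,0,0]]'
python3 - <<'E'
from m import *
s=shot('scene','scene3');t=shot('top','top3')
a=np.asarray(t['image'])[150:250,170:270]; b=np.asarray(s['image'])[110:210,240:340]
cv2.imwrite('pics/c4.png',np.hstack([cv2.resize(x,None,fx=4,fy=4,interpolation=2) for x in(a,b)])[...,::-1])
print(get_state()['position'])
E
```

```text
time: 7.25
position: [0.5473, -0.2789, 0.207]
tool_rot: [3.072, 0.648, 0.003]
ft_force: [-0.0, -0.3, -4.1]
grip_width: 0.407
time: 8.25
position: [0.5315, -0.1283, 0.2056]
tool_rot: [3.073, 0.65, 0.0]
ft_force: [-0.7, 0.3, -4.3]
grip_width: 0.405
time: 9.25
position: [0.5165, 0.0153, 0.2056]
tool_rot: [3.074, 0.649, -0.0]
ft_force: [0.2, -1.0, -4.6]
grip_width: 0.401
[0.51668396 0.01404951 0.20550797]
```

View pics/c4.png

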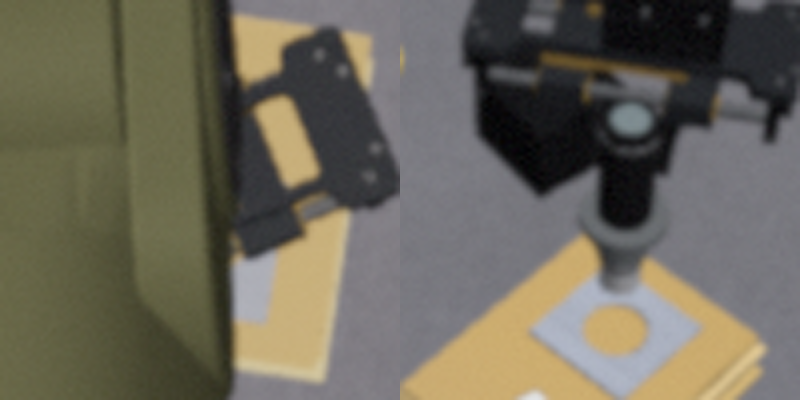

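The scene crop shows the meter upright, with its nose above the mask and the round opening at about (293,192). The top camera is blocked by the arm. I'll lower to about 25 mm above the paper and hold.

```bash
python3 -m jog '[[0,1,-4,0],[0,2,-10,0],[0,2,-16,0],[0,2,-22,0],[0,2,-26,0],[0,2,-28,0],[0,2,-30,0],[0,2,-30,0]]'; python3 -m jog '[[0,0,0,0],[0,0,0,0],[0,0,0,0],[0,0,0,0],[0,0,0,0],[0,0,0,0],[0,0,0,0],[0,0,0,0]]'
python3 - <<'E'
from m import *
s=shot('scene','scene4');t=shot('top','top4')
st=get_state();p=st['position'];print(p)
b=np.asarray(s['image'])[130:210,250:350]
cv2.imwrite('pics/c5.png',cv2.resize(b,None,fx=8,fy=8,interpolation=2)[...,::-1])
nz=p[2]-.0957; f=lambda P:((proj(s,P)-[250,130]+.5)*8).round(0).tolist()
print('nose z',nz,'pred nose,collar-bottom,cap',f([[p[0],p[1],nz+d] for d in(0,.062,.154)]))
print('round pred',f([[.5165,.016,z] for z in(.052,.057)]))
a=np.linspace(0,2*np.pi,24,endpoint=False)
print('nose rim extremes',*[ (np.min(q,0),np.max(q,0)) for q in [np.array(f(np.c_[p[0]+.014*np.cos(a),p[1]+.014*np.sin(a),0*a+nz]))]])
E
```

```text
time: 10.35
position: [0.5165, 0.0173, 0.1755]
tool_rot: [3.074, 0.648, -0.0]
ft_force: [-0.3, 0.2, -4.0]
grip_width: 0.405
time: 11.35
position: [0.5165, 0.0174, 0.1756]
tool_rot: [3.074, 0.649, 0.0]
ft_force: [-0.9, 0.4, -3.9]
grip_width: 0.41
[0.516535   0.01735143 0.17557516]
nose z 0.07987515707701344 pred nose,collar-bottom,cap [[353.0, 462.0], [362.0, 346.0], [376.0, 156.0]]
round pred [[346.0, 509.0], [347.0, 500.0]]
nose rim extremes (array([312., 429.]), array([394., 495.]))
```

View pics/c5.png

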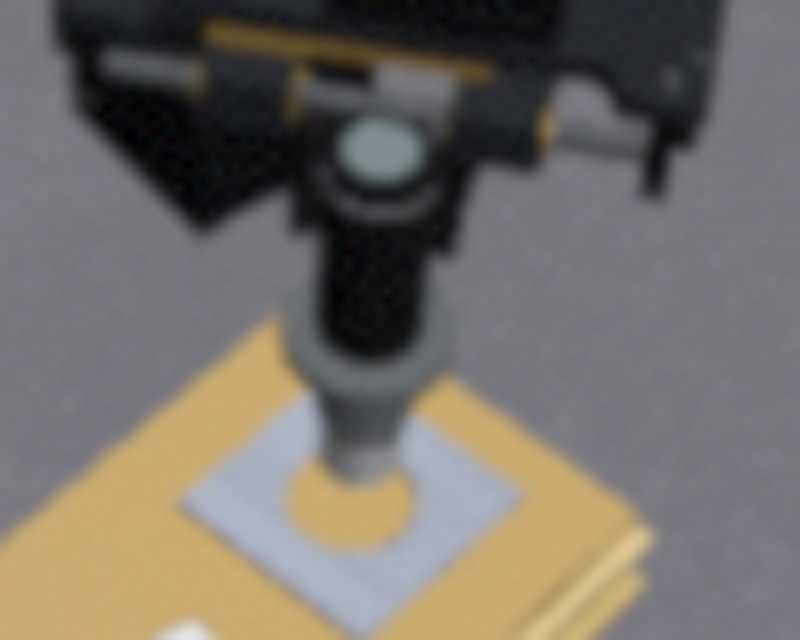

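The nose rim sits at about (363,484) in the crop and the opening centre at (351,500). Allowing for the consistent scene-camera bias of about 3 mm, the correction is (+1,-2) mm, and the paper is at z ≈ 0.053. I'll shift, drop 8 mm and hold another second.

```bash
python3 -m jog '[[0,-1,-3,0],[1,-2,-6,0],[1,-2,-8,0],[1,-2,-8,0],[1,-2,-8,0],[1,-2,-8,0],[1,-2,-8,0],[1,-2,-8,0]]'; python3 -m jog '[[0,0,0,0],[0,0,0,0],[0,0,0,0],[0,0,0,0],[0,0,0,0],[0,0,0,0],[0,0,0,0],[0,0,0,0]]';  python3 -m jog '[[0,0,-1,0],[0,0,-2,0],[0,0,-3,0],[0,0,-4,0],[0,0,-5,0],[0,0,-6,0],[0,0,-7,0],[0,0,-8,0]]'; python3 -m jog '[[0,0,-1,0],[0,0,-2,0],[0,0,-3,0],[0,0,-4,0],[0,0,-5,0],[0,0,-6,0],[0,0,-6,0],[0,0,-6,0]]'
```

```text
time: 12.45
position: [0.5176, 0.0153, 0.1676]
tool_rot: [3.074, 0.648, 0.0]
ft_force: [0.5, -0.2, -4.0]
grip_width: 0.407
time: 13.45
position: [0.5175, 0.0153, 0.1676]
tool_rot: [3.074, 0.648, 0.0]
ft_force: [-0.4, -0.1, -3.7]
grip_width: 0.407
time: 14.45
position: [0.5175, 0.0154, 0.1595]
tool_rot: [3.074, 0.648, -0.0]
ft_force: [-0.3, -0.4, -4.3]
grip_width: 0.407
time: 15.45
position: [0.5176, 0.0154, 0.1536]
tool_rot: [3.074, 0.648, 0.0]
ft_force: [0.9, -1.6, -4.9]
grip_width: 0.409
```

```bash
for i in 1; do python3 -m jog '[[0,0,-1,0],[0,0,-2,0],[0,0,-3,0],[0,0,-3,0],[0,0,-3,0],[0,0,-3,0],[0,0,-3,0],[0,0,-3,0]]'; python3 -m jog '[[0,0,-1,0],[0,0,-2,0],[0,0,-3,0],[0,0,-3,0],[0,0,-3,0],[0,0,-3,0],[0,0,-3,0],[0,0,-3,0]]'; python3 -m jog '[[0,0,-1,0],[0,0,-2,0],[0,0,-2,0],[0,0,-2,0],[0,0,-2,0],[0,0,-2,0],[0,0,-2,0],[0,0,-2,0]]'; done
```

```text
time: 16.45
position: [0.5176, 0.0153, 0.1506]
tool_rot: [3.074, 0.648, 0.0]
ft_force: [0.2, -0.5, -3.8]
grip_width: 0.405
time: 17.45
position: [0.5175, 0.0153, 0.1476]
tool_rot: [3.074, 0.648, -0.0]
ft_force: [0.3, 0.8, -4.2]
grip_width: 0.408
time: 18.45
position: [0.5176, 0.0154, 0.1456]
tool_rot: [3.074, 0.648, 0.0]
ft_force: [-0.1, -0.2, -1.0]
grip_width: 0.409
```

Contact came at a TCP height of about 0.147, so paper is at about 0.051, matching the estimate. I'll press 6.5 mm further.

```bash
python3 -m jog '[[0,0,-1,0],[0,0,-2,0],[0,0,-3,0],[0,0,-3.5,0],[0,0,-3.5,0],[0,0,-3.5,0],[0,0,-3.5,0],[0,0,-3.5,0]]'; python3 -m jog '[[0,0,-1,0],[0,0,-2,0],[0,0,-3,0],[0,0,-3,0],[0,0,-3,0],[0,0,-3,0],[0,0,-3,0],[0,0,-3,0]]'
python3 - <<'E'
from m import *
s=shot('scene','scene5')
F=[]
for i in range(8): get_image('scene'); F.append(get_state()['ft_force'][2])
print(np.mean(F),np.std(F),get_state()['position'])
b=np.asarray(s['image'])[130:210,250:350]
cv2.imwrite('pics/c6.png',cv2.resize(b,None,fx=8,fy=8,interpolation=2)[...,::-1])
E
```

```text
time: 19.45
position: [0.5176, 0.0153, 0.1421]
tool_rot: [3.074, 0.648, 0.0]
ft_force: [-0.3, -0.0, -0.1]
grip_width: 0.404
time: 20.45
position: [0.5176, 0.0153, 0.1391]
tool_rot: [3.074, 0.648, 0.0]
ft_force: [-0.7, 0.3, 0.9]
grip_width: 0.405
1.414461783117181 0.30586382364002834 [0.51756147 0.01531822 0.13912083]
```

View pics/c6.png

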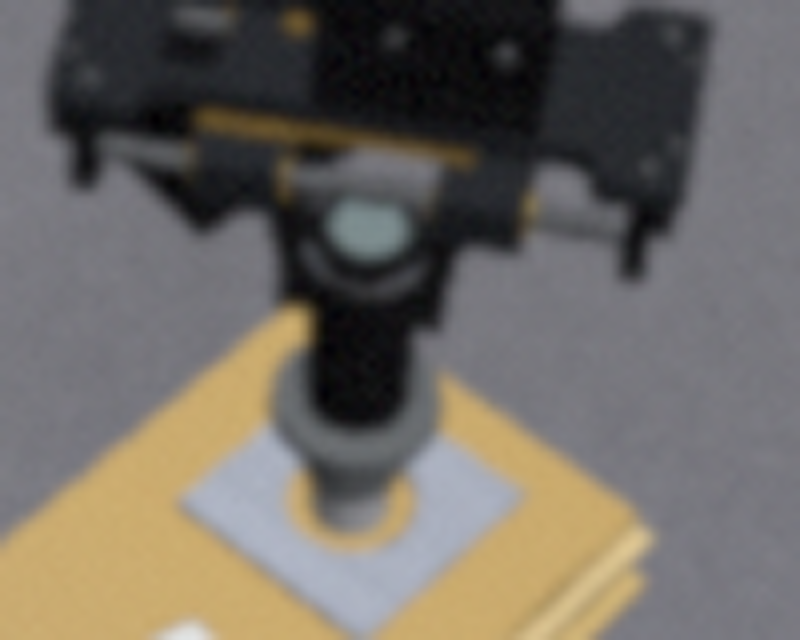

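The nose stands centred in the opening, with about 30 px of crop on each side. Push is about 5.5 N, or roughly 8.5 mm of sleeve travel, and the black ring is no longer visible. I'm handing in.

```bash
python3 -c "from bench import *; print(close_job())"
```

```text
the job is handed in; nothing more can be done
None
```

I lifted the meter out of the white dock and held it steady over the round opening. It now stands pressed on the paper, still gripped, and the job is handed in at about 21 s. No verdict was reported.

- **Aiming:** I held it about 29 mm above the paper for 1 s. After a correction of (+1, -2) mm I held it again at about 21 mm for over 1 s. These heights use the paper level of about 0.051 m found on contact.
- **Pressing:** the last force readings averaged 5.5 N of push above the meter's own weight. That force, and the 8 mm or so of TCP travel after contact, both put the sleeve about 8 to 9 mm in.
- **Position:** the final scene picture shows the nose roughly central in the opening, the meter upright and the black ring gone into the barrel. The grip held steady at about 35 mm opening.

**What disagreed:**
- The fingertips look about 19 mm shorter in the pictures than the stated TCP. I chose a grasp height that is safe either way.
- The two cameras differ by about 3 mm, which I allowed for.
- The arm blocked the top camera over the pile, so the final centring rests on the scene view and the earlier top measurement.
- I did not re-measure the eraser, paperweight, brush and tape roll at the end; nothing suggested contact with them.

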